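# Find the concealed catch of the blade box

## Task

The slicer's blade box has four identical round caps sunk in its flat top panel: three are fixed screw covers, one is the concealed catch, and only that one gives under the finger. Feel along the caps with the fingertips to find the one that gives, and press it in until the flap springs open. Leave the flap standing open, let go of the catch, and leave the bowl, carrot, peeler and shaker where they are.

Things in the scene. Friction and masses are not known exactly. Their poses are not given: they have to be found in the camera images.
- blade_box: low bare-metal box fixed to the steel table, 300 (its x) x 320 (its y) x 60 mm high; origin at the centre of its underside, z up. The half of its top towards -x is a fixed flat panel, 150 x 320 mm, face 60 mm above the table, with the four recesses in a row 85 mm from the box's centre towards -x. The half towards +x is the flap. The box differs in place and yaw from start to start
- recess1 (a point): the centre, level with the panel's face, of the first (lowest box y, -102 mm) of the four round recesses in the panel; they stand in a row along the box's own y axis, 68 mm apart. Each recess is 50 mm across and holds a grey plastic cap 47 mm across, its flat top 2 mm below the panel's face. All four look alike; which one is the catch differs from start to start
- recess2 (a point): the centre, level with the panel's face, of the second (box y -34 mm) of the four round recesses in the panel; they stand in a row along the box's own y axis, 68 mm apart
- recess3 (a point): the centre, level with the panel's face, of the third (box y +34 mm) of the four round recesses in the panel; they stand in a row along the box's own y axis, 68 mm apart
- recess4 (a point): the centre, level with the panel's face, of the fourth (box y +102 mm) of the four round recesses in the panel; they stand in a row along the box's own y axis, 68 mm apart
- catch (a joint): how far the live cap is pressed in, m: 0 out, 0.006 fully in. It is sprung (about 1.2 N to start, 4.8 N fully in) and comes back out when let go; pressed 3 to 4.5 mm it frees the flap. The other three caps are rigid and do not move at all
- flap (a joint): opening of the flap, rad: 0 shut and level with the panel, 1.2 fully open. A metal plate 136 x 296 x 6 mm, hinged along its far (+x) edge; latched until the catch is pressed, then a spring swings it fully open in 1 to 2 s and keeps it there; its free edge lies 85 mm from the middle of the row of caps and swings up and away from them
- flap_hinge (a point): middle of the flap's hinge line, 139 mm from the box's centre towards its +x, 57 mm above the table
- bowl: loose steel bowl, 110 mm across, 55 mm high, beside the box; origin at the centre of its underside
- carrot: loose carrot lying on the table beside the box, 165 mm long, about 36 mm thick; origin under its middle
- peeler: loose vegetable peeler with a white handle lying on the table beside the box, 145 mm long, 12 mm high; origin under its middle
- shaker: loose white shaker jar standing beside the box, 52 mm across, 100 mm high; origin at the centre of its underside

How it is judged:
On the way:
1. the catch is pressed in (more than 2 mm) (value of joint catch above 0.002 m), for 0.04 s.
At the end, for the whole second after the job is handed in: the flap stands open (more than 1.0 rad of 1.2) and still, the catch is back out (within 1 mm), and the bowl, carrot, peeler and shaker are within 20 mm of where they stood (value of joint flap above 1 rad and velocity of joint flap below 0.1 rad/s and value of joint catch below 0.001 m and distance of each of bowl, carrot, peeler, shaker from where it was at the start of the episode below 0.02 m); the robot touches nothing.
It fails at once if the bowl is lifted or pushed away (more than 20 mm) (distance of bowl from where it was at the start of the episode above 0.02 m).
It fails at once if the carrot is lifted or pushed away (more than 20 mm) (distance of carrot from where it was at the start of the episode above 0.02 m).
It fails at once if the peeler is lifted or pushed away (more than 20 mm) (distance of peeler from where it was at the start of the episode above 0.02 m).
It fails at once if the shaker is lifted or pushed away (more than 20 mm) (distance of shaker from where it was at the start of the episode above 0.02 m).
It also fails if it takes over 51 s, if anything falls off the work surface, if the arm or the gripper's body presses on something with over 40 N, if the wrist force passes 120 N, or if a joint passes its speed limit or range.

## Robot

A 7-joint arm with a two-finger parallel gripper is mounted at the origin on the work surface. World frame = base frame: x ahead of the robot, y to its left, z up, the work surface at z = 0. Lengths are in m, angles in rad, forces in N, time in s.
With the tool pointing down it reaches from about 0.4 to 0.85 m from the base axis. Payload 4.5 kg.
Tool frame: the origin (TCP) lies between the finger pads; the fingertips stand 11 mm ahead of it and the grasp point (between the pads) lies 8 mm behind it (r.tip_reach is the distance from the TCP to the fingertips, in m); x points along the fingers, y is the direction in which the jaws open and shut, and the axes are right-handed (so a half turn about x gives the same grasp; the last joint's range is limited). The gripper opens to 88 mm and grips with 3 to 60 N. Pads are 18 mm wide; open, the fingers measure 123 mm over their backs; the gripper's body (75 mm by 187 mm) begins 45 mm behind the grasp point.
Start: joints at [1.242, 0.689, -0.195, 1.565, 0.157, 0.902, -0.215], TCP at [0.222, -0.584, 0.25] pointing down, gripper open.
Joint ranges: [-3.01, 3.01], [-0.46, 2.08], [-1.47, 1.51], [0.13, 2.56], [-1, 4.14], [0.04, 2.09], [-2.66, 2.66]. Speed limits (rad/s): [2.57, 2.57, 3.14, 3.14, 3.14, 3.14, 3.14].

## Interface

Orientations are given as a unit quaternion [x, y, z, w].
In Python, from plant import r gives the robot as it stands.
- The arm moves only by the tool drive_tool, never from a script. Its argument "deltas" is a list of rows, each a list of 3 entries, a list of its own where there are three numbers: the turn, a rotation vector about the tool's x, y, z in degrees, then the shift along the tool's x, y, z in cm, then the finger opening in cm, from 0 to 8.81. A call has 1 to 12 rows; each row shifts and turns the commanded pose from where the row before left it, along the tool's axes as they then stand; what a row does not reach is not made up. A row lasts 1/12 s, in which the tool goes at most 41.7 mm and 7.16 degrees, less where a joint would pass 70% of its speed; a pose out of reach is approached as far as the arm can. A call is refused whole if a number of a shift passes 4.17 or a number of a turn 7.16, either way. A call with a gripper value outside its range is refused whole. The fingers move at their own pace and stop on an object; "force" is the grip in N (left out, the last holds). Time passes only in rows, so rows that do not move let the fingers close. It gives the time, the measured TCP pose, the force and the opening at its end, in the units of the state.
- r.get_state(): the state, without advancing time (a new reading comes with each control period).
- r.snapshot(name): name is "side" or "top"; returns a dict with "color" (400x640x3 uint8, red, green, blue), "fov_y" (degrees; the focal length in pixels is half the picture's height over the tangent of half this angle, whatever the lens; pixels are square), "cx", "cy" (the principal point, pixels), "extrinsics" (4x4, takes a point from world to camera coordinates). Camera axes: x right, y up, looking along -z (the intrinsics and any distortion apply to the point x, -y, -z); pixel columns grow to the right and rows downward; lengths in m; the calibration is good to about 2 mm. A picture is of the moment at which its call begins. There is no depth.
- r.finish_job(): hands the job in, once; it reports no verdict.
The state is a dict: "clock": time; "q": joint angles; "qd": joint speeds; "joint_torque": joint torques, N m; "tool_pos": TCP position; "eef_rot": TCP orientation; "contact_force": force on the tool from outside, world axes, zero at the start; "moment": the same for the moment, N m; "opening": opening from 0.0 (shut) to 1.0 (fully open).
Only numpy, scipy, OpenCV 4.12 (cv2) and the standard library are available. Lean on these libraries where they do the work, as an engineer would, in place of code of your own. Each camera call takes 0.05 s, during which the arm holds its last target. There are 200 camera calls.

## Working session

There is one attempt and no reset: what is moved stays moved. The work goes in short steps, Python scripts to look and compute and a tool call to move; the robot and the scene stay as the last step left them, time stands still between calls to the robot, and variables do not carry over. Pictures are saved under pics/ and viewed, about 8 in all and at most 12, crops included, and the job is handed in when it is done.

Besides the shell and the picture viewer there is one more tool, called after "Request:" as name(argument=value, ...) on one line, values as JSON. drive_tool: Moves the arm, as the interface text tells. Its arguments: {"type":"object","properties":{"deltas":{"type":"array","items":{"type":"array"}},"force":{"type":"number"}},"required":["deltas"]}

```bash
mkdir -p pics; cat > h.py <<'E'
import numpy as np,cv2
from plant import r
from scipy.spatial.transform import Rotation as R
def snap(n,f):
    s=r.snapshot(n); cv2.imwrite(f,s["color"][:,:,::-1]); return s
def cam(s):
    f=200/np.tan(np.radians(s["fov_y"])/2); return f,np.array(s["extrinsics"])
def ray(s,u,v,z):
    f,E=cam(s); d=np.array([(u-s["cx"])/f,-(v-s["cy"])/f,-1]); A=E[:3,:3]; o=-A.T@E[:3,3]; w=A.T@d
    return o+w*(z-o[2])/w[2]
def proj(s,p):
    f,E=cam(s); c=E[:3,:3]@p+E[:3,3]; return s["cx"]+f*c[0]/-c[2], s["cy"]-f*c[1]/-c[2]
E
python3 - <<'E'
from h import *
for n in("top","side"):
    s=snap(n,f"pics/{n}0.png"); f,E=cam(s); print(n,s["fov_y"],s["cx"],s["cy"],-E[:3,:3].T@E[:3,3],s.keys())
st=r.get_state();print(st); print(R.from_quat(st["eef_rot"]).as_matrix().round(3), r.tip_reach)
E
```

```text
top 42.77979952415419 318.0226256439367 193.91145049024112 [0.33296405 0.02376806 1.13203542] dict_keys(['color', 'fov_y', 'cx', 'cy', 'extrinsics'])
side 57.13193647355792 312.4620452515662 204.28803364074122 [ 0.29764731 -0.42257287  0.50825343] dict_keys(['color', 'fov_y', 'cx', 'cy', 'extrinsics'])
{'clock': 0.1, 'q': array([ 1.24180731,  0.6898552 , -0.19452018,  1.56623211,  0.15728466,
        0.90249837, -0.21510116]), 'qd': array([ 3.78276890e-04,  8.88283943e-05, -8.34211316e-04, -3.27957523e-03,
        7.82419566e-04,  1.81956949e-03,  1.18303298e-03]), 'joint_torque': array([-2.63102353e-03, -5.28495347e+01, -1.27125174e+00, -1.53837222e+01,
       -5.25355933e-02,  2.00246133e-03,  5.37522521e-05]), 'tool_pos': array([ 0.22157295, -0.58382479,  0.24902036]), 'eef_rot': array([-0.69536079, -0.12813511,  0.69564117, -0.12703591]), 'contact_force': array([-0.23747523,  0.90088126,  0.22878397]), 'moment': array([-0.02289054,  0.02865275, -0.01831695]), 'opening': 0.9992462446243385}
[[-0.001  0.355 -0.935]
 [ 0.001 -0.935 -0.355]
 [-1.    -0.002  0.   ]] 0.011
```

View pics/top0.png

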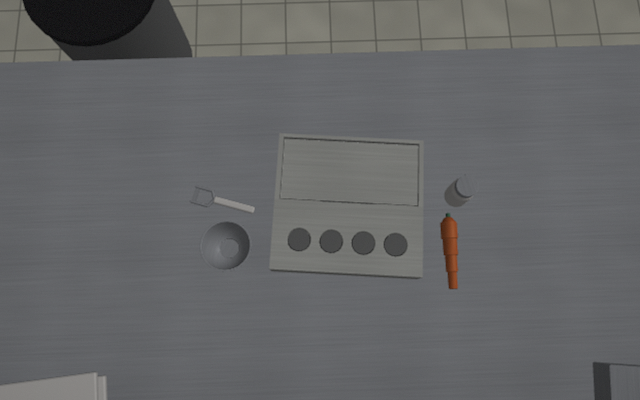

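View pics/side0.png

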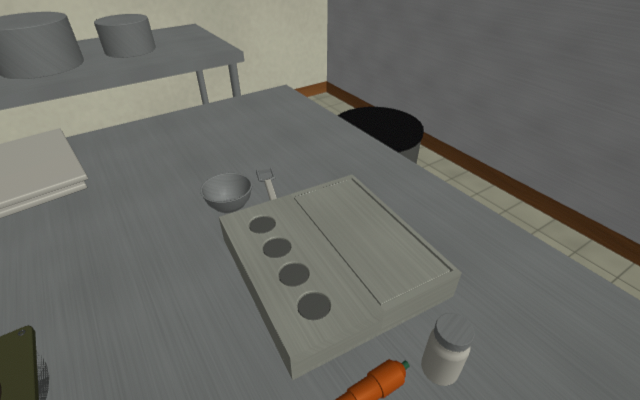

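The top view shows the caps at about (299,239), (331,241), (363,243) and (395,244), with the flap above them in the picture. The bowl and peeler are on the left and the carrot and shaker on the right. The side view shows the caps at about (262,224), (277,247), (294,274) and (314,306).

```bash
python3 - <<'E'
from h import *
for n,ps,g in(("top",[(299,239),(331,241),(363,243),(395,244)],0),("side",[(262,224),(277,247),(294,274),(314,306)],0)):
    s=r.snapshot(n); im=cv2.cvtColor(s["color"],cv2.COLOR_RGB2GRAY)
    P=[]
    for u,v in ps:
        t=(int(im[v,u])+int(im[v,u-22 if n=="side" else u-16]))/2
        m=(im<t).astype(np.uint8); k,l,st,c=cv2.connectedComponentsWithStats(m,connectivity=4); i=l[v,u]
        p=ray(s,*c[i],0.058); P.append(p); print(n,c[i].round(1),st[i],im[v,u],t,p.round(4))
    P=np.array(P); print(np.linalg.norm(np.diff(P,axis=0),axis=1).round(4))
    if n=="top":
        for nm,a,z in(("bowl",(225,245),.05),("shaker",(462,187),.1),("carrot",(449,222),.02)): print(nm,ray(s,*a,z).round(3))
E
```

```text
top [298.8 239.2] [288 228  23  23 435] 72 95.0 [0.4915 0.0608 0.058 ]
top [330.7 241. ] [319 229  24  24 453] 74 96.5 [ 0.4856 -0.0066  0.058 ]
top [362.9 242.7] [351 231  24  24 448] 73 93.5 [ 0.4798 -0.0745  0.058 ]
top [395.1 244.3] [383 233  25  24 451] 73 95.5 [ 0.4742 -0.1423  0.058 ]
[0.0676 0.0681 0.068 ]
bowl [0.485 0.218 0.05 ]
shaker [ 0.584 -0.283  0.1  ]
carrot [ 0.525 -0.27   0.02 ]
side [261.9 224.4] [249 217  27  16 346] 69 95.0 [0.4888 0.0585 0.058 ]
side [276.5 247.6] [263 238  29  20 440] 70 95.0 [ 0.4829 -0.0092  0.058 ]
side [293.7 274.2] [279 263  31  23 564] 70 93.5 [ 0.4772 -0.0767  0.058 ]
side [313.7 305.8] [297 293  34  27 731] 71 96.5 [ 0.4713 -0.1446  0.058 ]
[0.068  0.0678 0.0681]
```

Request:
drive_tool(deltas=[[[6.4, 0, 0], [0, 0, 0], 0], [[6.4, 0, 0], [0, 0, 0], 0], [[6.4, 0, 0], [0, 0, 0], 0], [[6.4, 0, 0], [0, 0, 0], 0], [[0, 0, 0], [0, -3.2, -1.5], 0], [[0, 0, 0], [0, -3.2, -1.5], 0], [[0, 0, 0], [0, -3.2, -1.5], 0], [[0, 0, 0], [0, -3.2, -1.5], 0], [[0, 0, 0], [0, -3.2, -1.5], 0], [[0, 0, 0], [0, -3.2, -1.5], 0], [[0, 0, 0], [0, -3.2, -1.5], 0], [[0, 0, 0], [0, -3.2, -1.5], 0]], force=20)

```text
clock: 1.2
tool_pos: [0.3635, -0.3377, 0.2497]
eef_rot: [0.707, -0.03, -0.706, -0.03]
contact_force: [0.9, -0.2, -0.8]
opening: 0.118
```

Request:
drive_tool(deltas=[[[0, 0, 0], [0, -3.2, -1.5], 0], [[0, 0, 0], [0, -3.2, -1.5], 0], [[0, 0, 0], [0, -3.2, -1.5], 0], [[0, 0, 0], [0, -3.2, -1.5], 0], [[0, 0, 0], [0, -3.2, -1.5], 0], [[0, 0, 0], [0, -3.2, -1.5], 0], [[0, 0, 0], [0, 0, 0], 0], [[0, 0, 0], [0, 0, 0], 0]])

```text
clock: 1.87
tool_pos: [0.4698, -0.1531, 0.2496]
eef_rot: [0.707, -0.027, -0.706, -0.028]
contact_force: [0.4, -1.1, 1.1]
opening: 0.007
```

```bash
cat > go.py <<'E'
from h import *
C=np.array([[.4728,-.1435],[.4785,-.0756],[.4843,-.008],[.490,.0597]])
st=r.get_state(); M=R.from_quat(st["eef_rot"]).as_matrix(); p=st["tool_pos"]
print("t",st["clock"],"p",p.round(4),"F",st["contact_force"].round(2),"open",round(st["opening"],3)); print(M.round(3))
for c in C: print((M.T@(np.r_[c,.069]-p)*100).round(2))
E
python3 go.py
```

```text
t 1.8667 p [ 0.4698 -0.1531  0.2496] F [ 0.42 -1.05  1.12] open 0.007
[[ 0.    -0.078 -0.997]
 [ 0.001 -0.997  0.078]
 [-1.    -0.001 -0.   ]]
[18.06 -0.97 -0.22]
[18.07 -7.78 -0.26]
[ 18.07 -14.56  -0.3 ]
[ 18.08 -21.36  -0.34]
```

Request:
drive_tool(deltas=[[[0, 0, 0], [3, -0.95, -0.2], 0], [[0, 0, 0], [3.5, 0, 0], 0], [[0, 0, 0], [3.5, 0, 0], 0], [[0, 0, 0], [3.5, 0, 0], 0], [[0, 0, 0], [2.5, 0, 0], 0], [[0, 0, 0], [0.7, 0, 0], 0], [[0, 0, 0], [0, 0, 0], 0], [[0, 0, 0], [0, 0, 0], 0]])

```text
clock: 2.53
tool_pos: [0.4714, -0.1473, 0.0833]
eef_rot: [0.707, -0.03, -0.706, -0.03]
contact_force: [-0.1, -0.6, 0.8]
opening: 0.004
```

```bash
python3 go.py; python3 - <<'E'
from h import *
s=r.snapshot("side"); c=s["color"][180:380,180:440,::-1]; cv2.imwrite("pics/s1.png",cv2.resize(c,None,fx=3,fy=3))
E
```

```text
t 2.5333 p [ 0.4714 -0.1473  0.0833] F [-0.12 -0.58  0.83] open 0.004
[[ 0.    -0.085 -0.996]
 [-0.001 -0.996  0.085]
 [-1.     0.001 -0.   ]]
[ 1.43 -0.4  -0.11]
[ 1.43 -7.21 -0.09]
[  1.42 -13.99  -0.09]
[  1.42 -20.79  -0.08]
```

View pics/s1.png

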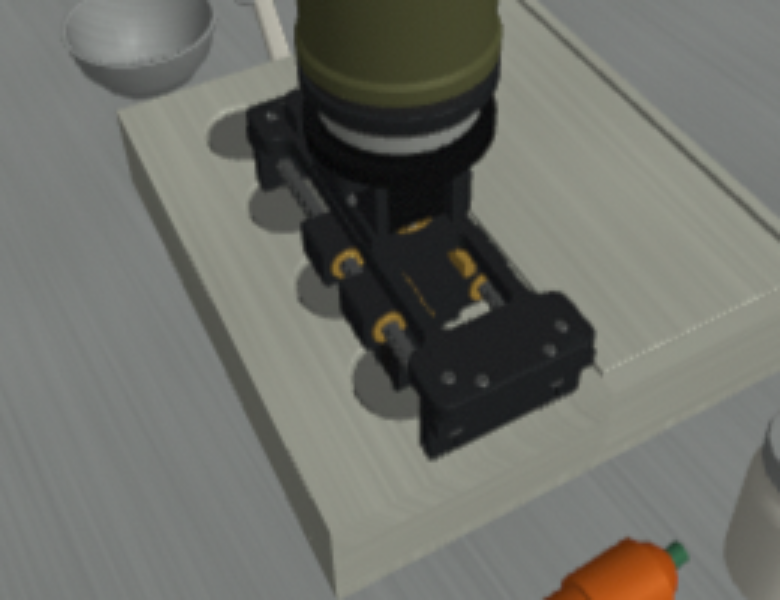

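The gripper hangs over cap 1 (recess1), hiding the tip. The box, bowl, carrot and shaker are undisturbed. The tip is about 14 mm above the cap by the arm's reading, so I correct 4 mm sideways and lower it gently.

Request:
drive_tool(deltas=[[[0, 0, 0], [0.5, -0.4, -0.1], 0], [[0, 0, 0], [0.4, 0, 0], 0], [[0, 0, 0], [0.3, 0, 0], 0], [[0, 0, 0], [0.1, 0, 0], 0], [[0, 0, 0], [0.1, 0, 0], 0], [[0, 0, 0], [0.1, 0, 0], 0], [[0, 0, 0], [0, 0, 0], 0], [[0, 0, 0], [0, 0, 0], 0]])

```text
clock: 3.25
tool_pos: [0.4729, -0.1422, 0.0694]
eef_rot: [0.707, -0.03, -0.706, -0.03]
contact_force: [-2.9, 2.0, 18.9]
opening: 0.008
```

```bash
python3 go.py
```

```text
t 3.25 p [ 0.4729 -0.1422  0.0694] F [-2.92  1.95 18.88] open 0.008
[[ 0.001 -0.084 -0.996]
 [-0.    -0.996  0.084]
 [-1.     0.    -0.001]]
[ 0.04  0.13 -0.  ]
[ 0.04 -6.68 -0.  ]
[ 4.000e-02 -1.347e+01 -1.000e-02]
[ 4.000e-02 -2.026e+01 -1.000e-02]
```

Cap 1 is rigid: 19 N at cap height, with no give. On to cap 2.

Request:
drive_tool(deltas=[[[0, 0, 0], [-1.7, 0, 0], 0], [[0, 0, 0], [0, -3.4, 0], 0], [[0, 0, 0], [0, -3.4, 0], 0], [[0, 0, 0], [0, 0, 0], 0], [[0, 0, 0], [0.7, 0, 0], 0], [[0, 0, 0], [0.7, 0, 0], 0], [[0, 0, 0], [0.1, 0, 0], 0], [[0, 0, 0], [0.1, 0, 0], 0], [[0, 0, 0], [0.1, 0, 0], 0], [[0, 0, 0], [0, 0, 0], 0], [[0, 0, 0], [0, 0, 0], 0]])

```text
clock: 4.17
tool_pos: [0.4785, -0.0753, 0.0694]
eef_rot: [0.707, -0.03, -0.706, -0.03]
contact_force: [-3.9, 4.9, 28.6]
opening: 0.006
```

```bash
python3 go.py
```

```text
t 4.1667 p [ 0.4785 -0.0753  0.0694] F [-3.87  4.9  28.59] open 0.006
[[ 0.001 -0.085 -0.996]
 [ 0.    -0.996  0.085]
 [-1.    -0.    -0.001]]
[ 0.03  6.84 -0.02]
[ 0.04  0.03 -0.  ]
[ 0.04 -6.76 -0.  ]
[ 4.000e-02 -1.355e+01  1.000e-02]
```

Cap 2 is also rigid: 29 N at the same height. On to cap 3.

Request:
drive_tool(deltas=[[[0, 0, 0], [-1.8, 0, 0], 0], [[0, 0, 0], [0, -3.4, 0], 0], [[0, 0, 0], [0, -3.4, 0], 0], [[0, 0, 0], [0, 0, 0], 0], [[0, 0, 0], [0.7, 0, 0], 0], [[0, 0, 0], [0.7, 0, 0], 0], [[0, 0, 0], [0.1, 0, 0], 0], [[0, 0, 0], [0.1, 0, 0], 0], [[0, 0, 0], [0.1, 0, 0], 0], [[0, 0, 0], [0, 0, 0], 0], [[0, 0, 0], [0, 0, 0], 0]])

```text
clock: 5.08
tool_pos: [0.4836, -0.0089, 0.0694]
eef_rot: [-0.706, 0.031, 0.707, 0.031]
contact_force: [-2.2, 1.2, 19.5]
opening: 0.005
```

```bash
python3 go.py
```

```text
t 5.0833 p [ 0.4836 -0.0089  0.0694] F [-2.18  1.17 19.53] open 0.005
[[-0.    -0.087 -0.996]
 [-0.001 -0.996  0.087]
 [-1.     0.001  0.   ]]
[ 0.05 13.5  -0.1 ]
[ 0.05  6.69 -0.07]
[ 0.04 -0.1  -0.06]
[ 0.03 -6.89 -0.04]
```

Cap 3 is rigid too (20 N), so cap 4 should be the catch.

Request:
drive_tool(deltas=[[[0, 0, 0], [-1.8, 0, 0], 0], [[0, 0, 0], [0, -3.4, 0], 0], [[0, 0, 0], [0, -3.4, 0], 0], [[0, 0, 0], [0, 0, 0], 0], [[0, 0, 0], [0.7, 0, 0], 0], [[0, 0, 0], [0.7, 0, 0], 0], [[0, 0, 0], [0.1, 0, 0], 0], [[0, 0, 0], [0.1, 0, 0], 0], [[0, 0, 0], [0.1, 0, 0], 0], [[0, 0, 0], [0, 0, 0], 0], [[0, 0, 0], [0, 0, 0], 0]])

```text
clock: 6.0
tool_pos: [0.49, 0.0603, 0.0697]
eef_rot: [0.707, -0.03, -0.706, -0.03]
contact_force: [0.4, 0.2, -0.8]
opening: 0.002
```

```bash
python3 go.py
```

```text
t 6.0 p [0.49   0.0603 0.0697] F [ 0.42  0.25 -0.81] open 0.002
[[ 0.    -0.085 -0.996]
 [-0.    -0.996  0.085]
 [-1.     0.    -0.   ]]
[ 8.000e-02  2.045e+01 -2.000e-02]
[ 8.000e-02  1.364e+01 -1.000e-02]
[ 0.08  6.86 -0.02]
[ 0.07  0.06 -0.01]
```

Request:
drive_tool(deltas=[[[0, 0, 0], [0.1, 0, 0], 0], [[0, 0, 0], [0.1, 0, 0], 0], [[0, 0, 0], [0.1, 0, 0], 0], [[0, 0, 0], [0, 0, 0], 0], [[0, 0, 0], [0, 0, 0], 0]])

```text
clock: 6.42
tool_pos: [0.4901, 0.0607, 0.0668]
eef_rot: [0.707, -0.03, -0.706, -0.03]
contact_force: [-0.6, -2.6, 2.6]
opening: 0.007
```

It gives: 2.6 mm past the rigid height at only 2.6 N. I'll press about 2.5 mm further.

Request:
drive_tool(deltas=[[[0, 0, 0], [0.1, 0, 0], 0], [[0, 0, 0], [0.1, 0, 0], 0], [[0, 0, 0], [0.1, 0, 0], 0], [[0, 0, 0], [0, 0, 0], 0], [[0, 0, 0], [0, 0, 0], 0], [[0, 0, 0], [0, 0, 0], 0]])

```text
clock: 6.92
tool_pos: [0.4901, 0.0607, 0.0638]
eef_rot: [0.707, -0.03, -0.706, -0.03]
contact_force: [-0.3, -1.7, 4.0]
opening: 0.009
```

```bash
python3 - <<'E'
from h import *
s=r.snapshot("side"); cv2.imwrite("pics/s2.png",s["color"][:,:,::-1])
E
```

```text
(no output)
```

View pics/s2.png

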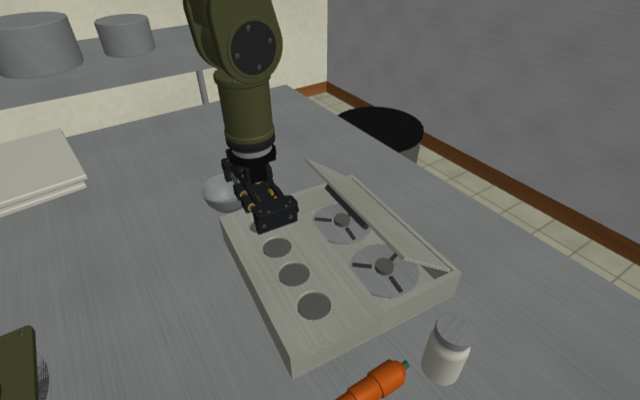

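The flap is swinging up, its free edge at about (310,160) to (410,260). The gripper is still at cap 4, and nothing else has moved. I'll let it finish, then lift straight up.

Request:
drive_tool(deltas=[[[0, 0, 0], [0, 0, 0], 0], [[0, 0, 0], [0, 0, 0], 0], [[0, 0, 0], [0, 0, 0], 0], [[0, 0, 0], [0, 0, 0], 0], [[0, 0, 0], [0, 0, 0], 0], [[0, 0, 0], [0, 0, 0], 0], [[0, 0, 0], [0, 0, 0], 0], [[0, 0, 0], [0, 0, 0], 0], [[0, 0, 0], [0, 0, 0], 0], [[0, 0, 0], [0, 0, 0], 0], [[0, 0, 0], [0, 0, 0], 0], [[0, 0, 0], [0, 0, 0], 0]])

```text
clock: 7.97
tool_pos: [0.49, 0.061, 0.0637]
eef_rot: [0.707, -0.03, -0.706, -0.03]
contact_force: [1.4, -3.0, 4.7]
opening: 0.003
```

Request:
drive_tool(deltas=[[[0, 0, 0], [-1, 0, 0], 0], [[0, 0, 0], [-2, 0, 0], 0], [[0, 0, 0], [-3, 0, 0], 0], [[0, 0, 0], [-3, 0, 0], 0], [[0, 0, 0], [-3, 0, 0], 0], [[0, 0, 0], [-2, 0, 0], 0], [[0, 0, 0], [0, 0, 0], 0], [[0, 0, 0], [0, 0, 0], 0], [[0, 0, 0], [0, 0, 0], 0], [[0, 0, 0], [0, 0, 0], 0]])

```text
clock: 8.8
tool_pos: [0.4887, 0.0614, 0.2026]
eef_rot: [-0.705, 0.029, 0.708, 0.029]
contact_force: [-0.6, -0.4, -0.4]
opening: 0.005
```

```bash
python3 - <<'E'
from h import *
s=r.snapshot("side"); cv2.imwrite("pics/s3.png",s["color"][:,:,::-1])
# flap free edge expected at 1.2 rad, box frame
y=np.array([.0846,.9964,0]);x=np.array([.9964,-.0846,0]); c=np.array([.4814,-.0419,0])+.085*x
for q in(1.0,1.2):
  for sy in(-.148,.148):
    p=c+x*(.139-.136*np.cos(q))+y*sy+np.array([0,0,.057+.136*np.sin(q)]); print(q,sy,np.round(proj(s,p),1))
print(r.get_state()["contact_force"],r.get_state()["clock"])
E
```

```text
1.0 -0.148 [429.1 233. ]
1.0 0.148 [321.3 139.3]
1.2 -0.148 [444.7 220.3]
1.2 0.148 [332.5 130.5]
[0.02388982 0.78853197 0.8958837 ] 8.85
```

View pics/s3.png

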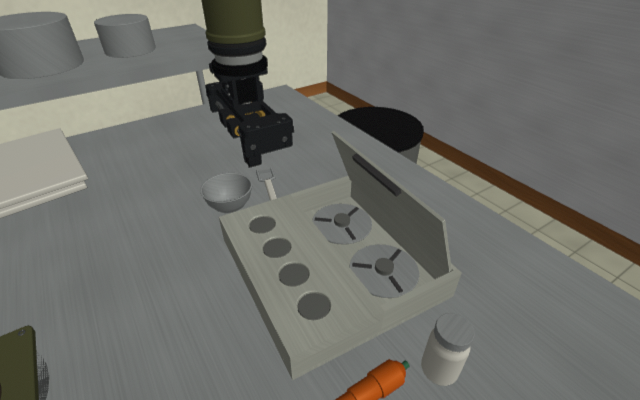

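The flap stands open with its free-edge corners at about (333,131) and (444,220), which matches 1.2 rad. The bowl, peeler, carrot and shaker are unmoved, and the gripper is clear of everything.

```bash
python3 -c "
from plant import r
print(r.finish_job())"
```

```text
the job is handed in; nothing more can be done
None
```

The flap is open and the job is handed in, about 9 s into the 51 s allowed; no verdict was reported.

- **Finding the catch:** I felt along the caps with the closed fingertips. Caps 1, 2 and 3 were rigid, giving 19–29 N with no movement. Cap 4 (recess4) gave at about 2.6 N.
- **Pressing it:** I pressed cap 4 in about 5.5 mm at about 4–5 N. The flap sprang open, and I lifted straight off the cap.
- **Flap:** in the last side picture its free-edge corners are where 1.2 rad puts them, within a pixel or so.
- **Loose things:** the bowl, carrot, peeler and shaker look unmoved in that picture. I judged this by eye and did not measure it.
- **Contact:** the arm was clear of everything, with wrist force down to about 1 N of noise.
- **Catch back out:** I did not measure this directly. The fingertips were about 13 cm above the cap, so nothing was holding it in.

No check failed. The two cameras disagreed by about 3 mm on the cap positions, which was well within what the press needed.

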